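Find the weak spring clip by tugging its card

ROBOT

A 6-joint arm with a two-finger parallel gripper is mounted at the origin on the work surface. World frame = base frame: x ahead of the robot, y to its left, z up, the work surface at z = 0. Lengths are in m, angles in rad, forces in N, time in s.
With the tool pointing down it reaches from about 0.375 to 0.9 m from the base axis. Payload 3.1 kg.
Tool frame: the origin (TCP) lies on the centre line of the jaws, within the pads' length; the fingertips stand 11 mm ahead of it and the grasp point (between the pads) lies 8 mm behind it; x points along the fingers, y is the direction in which the jaws open and shut, and the axes are right-handed (so a half turn about x gives the same grasp; the last joint's range is limited). The gripper opens to 87 mm and grips with 3 to 60 N. Pads are 19 mm wide; open, the fingers measure 117 mm over their backs; the gripper's body (75 mm by 190 mm) begins 51 mm behind the grasp point.
Start: joints at [-0.178, 0.527, 1.433, -0, 1.181, -0.178], TCP at [0.625, 0, 0.234] pointing down, gripper open.
Joint ranges: [-3.08, 3.08], [-0.75, 2.2], [0.22, 2.44], [-1.43, 4.57], [0, 2.65], [-2.85, 2.85]. Speed limits (rad/s): [2.79, 2.79, 3.14, 3.14, 3.14, 3.14].

INTERFACE

Orientations are given as a unit quaternion [x, y, z, w].
In Python, from rig import robot, camera, camera_info gives the robot as it stands.
- The arm moves only by the shell command python3 -m inch 'ROWS' [FORCE]. ROWS is JSON, a list that holds one entry, the list of rows, each a list of 5 numbers: the shift along the tool's x, y, z in cm, then the turn about the tool's x in rad, then the opening, from 0 (shut) to 1 (fully open). A call has 1 to 8 rows; each row shifts and turns the pose as measured when the row begins, along the tool's axes as they then stand; what a row does not reach is not made up. A row lasts 1/12 s, in which the tool goes at most 41.7 mm and 7.16 degrees, less where a joint would pass 70% of its speed; a pose out of reach is approached as far as the arm can. A call with a gripper value outside its range is refused whole. The fingers move at their own pace and stop on an object; FORCE is the grip in N (left out, the last holds). Time passes only in rows, so rows that do not move let the fingers close. It gives the time, the measured TCP pose, the force and the opening at its end, in the units of the state.
- robot.get_obs(): the state, without advancing time (a new reading comes with each control period).
- camera(name): name is "scene" or "side" or "wrist"; returns the picture (384x512x3 uint8, red, green, blue); there is no depth.
- camera_info(name): a dict with "camera_matrix" (3x3 intrinsics, pixels), "rvec" (rotation vector, rad) and "tvec" (3), from world to camera coordinates, as OpenCV has them. Camera axes: x right, y down, z forward; pixel columns grow to the right and rows downward; lengths in m; the calibration is good to about 2 mm. A picture is of the moment at which its call begins: read the wrist's pose just before it. camera_info takes no time and is no camera call; for the wrist camera it gives the pose at the moment of the call.
- robot.hand_in(): hands the job in, once; it reports no verdict.
The state is a dict: "time": time; "q": joint angles; "joint_velocities": joint speeds; "joint_torque": joint torques, N m; "position": TCP position; "tool_rot": TCP orientation; "ft_force": force on the tool from outside, world axes, zero at the start; "moment": the same for the moment, N m; "grip_width": finger opening in m.
Only numpy, scipy, OpenCV 4.12 (cv2) and the standard library are available. Lean on these libraries where they do the work, as an engineer would, in place of code of your own. Each camera call takes 0.05 s, during which the arm holds its last target. There are 200 camera calls.

TASK

One of the three blue spring clips in the wooden test rack has gone weak. Find it by gently tugging the orange tabs of the cards straight away from their clips, never with more than about 15 N: a sound clip keeps its card where it is, the weak one lets go at a light pull. Draw the weak clip's card right out and leave that card standing in its lane, then set the weak clip upright in the red tray; leave the sound clips with their cards and everything else in place.

Things in the scene. Friction and masses are not known exactly. Their poses are not given: they have to be found in the camera images.
- rack: fixed wooden rack, 200 x 250 mm, floor 8 mm thick; origin: centre of underside, x along the lanes from cards to clips, y across, z up. Lanes at y = -80, 0, 80 mm. Tabs stand between 8 mm high rails 17 mm apart, x = -98 to 15 mm: room to draw a card 70 mm along -x. Two posts per lane (x 33 to 45 mm, tops 44 mm above shelf, 20 mm apart) hold the clip back after 0 to 5 mm of play
- clip_a: blue spring clip, 60 g, in a random lane: solid block 36 (x) x 26 (y) x 46 mm tall, two steel jaws reach 24 mm further to -x. Origin: centre of the block's underside, on the rack floor 8 mm above the shelf; x along the lane away from its card. 8 mm high rails stand beside and behind the block; lift straight up, gripped across y with the fingertips about 17 mm above its underside
- clip_b: blue spring clip, looks and measures as clip_a. Exactly one of the three clips (any of them) is weak: its card slides at a steady pull of about 2 to 6 N. The other two hold their cards to above 18 N. Which one it is can only be felt
- clip_c: blue spring clip, looks and measures as clip_a
- card_a: card in clip_a, 30 g: orange tab 18 (x) x 12 (y) x 45 mm tall; grey blade 4 mm thick, 34 mm tall, reaches 44 mm to +x of the tab, its last 22 mm between the jaws. Origin: centre of the tab's underside on the rack floor, 73 mm to -x of its clip's origin; x points to the clip. Pinch the tab across y, fingertips about 15 mm above its underside
- card_b: card in clip_b, as card_a. Cards are pulled along -x of the rack, slowly; a card is out of the jaws after 22 mm of sliding and then stands by itself between the rails
- card_c: card in clip_c, as card_a
- tray: fixed red open tray, 140 (x) x 120 (y) x 20 mm tall, walls and floor 4 mm; origin at the centre of its underside on the shelf. It may stand to the left or right of the rack
- turntable: fixed white round turntable, 220 mm across, top 18 mm above the shelf, origin at the centre of its underside; on the other side of the rack from the tray, carries two lenses and a blower: leave alone
- lens_long: black lens standing on the turntable, 68 mm across, 72 mm tall, origin at centre of underside: leave alone
- lens_short: black lens standing on the turntable, 62 mm across, 45 mm tall, origin at centre of underside: leave alone
- blower: black rubber blower bulb with upright nozzle on the turntable, 54 mm across, 80 mm tall, origin at centre of underside: leave alone
- cup: white ceramic cup holding lens caps, on the shelf beyond the rack, 76 mm across, 65 mm tall, origin at centre of underside: leave alone
Not all that is in view belongs to the job. What is shaped like the card_c but turquoise is not meant.

How it is judged:
On the way:
1. one clip's card is drawn free of its jaws while the clip still stands in the rack (((x of card_a in the frame of clip_a below -0.097 m and z of clip_a in the frame of rack below 0.014 m) or (x of card_b in the frame of clip_b below -0.097 m and z of clip_b in the frame of rack below 0.014 m) or (x of card_c in the frame of clip_c below -0.097 m and z of clip_c in the frame of rack below 0.014 m))), for 0.1 s.
At the end, for the whole second after the job is handed in: The weak clip stands upright (within 0.2 rad) and still on the floor of the red tray; its card stands free (within 0.25 rad of upright) on the rack floor in its lane, at rest; both sound clips are still seated in the rack with their cards not slid by more than 6 mm (((x of clip_a in the frame of tray between -0.065 and 0.065 m and y of clip_a in the frame of tray between -0.055 and 0.055 m and z of clip_a in the frame of tray below 0.01 m and angle between clip_a's own z axis and vertical below 0.2 rad and linear speed of each of clip_a, card_a below 0.02 m/s and angle between card_a's own z axis and vertical below 0.25 rad and z of card_a in the frame of rack between 0.004 and 0.015 m and x of card_a in the frame of rack between -0.1 and 0.02 m and x of card_b in the frame of clip_b above -0.079 m and z of each of clip_b, clip_c in the frame of rack below 0.014 m and distance of each of clip_b, clip_c from where it was at the start of the episode below 0.015 m and x of card_c in the frame of clip_c above -0.079 m) or (x of clip_b in the frame of tray between -0.065 and 0.065 m and y of clip_b in the frame of tray between -0.055 and 0.055 m and z of clip_b in the frame of tray below 0.01 m and angle between clip_b's own z axis and vertical below 0.2 rad and linear speed of each of clip_b, card_b below 0.02 m/s and angle between card_b's own z axis and vertical below 0.25 rad and z of card_b in the frame of rack between 0.004 and 0.015 m and x of card_b in the frame of rack between -0.1 and 0.02 m and x of card_a in the frame of clip_a above -0.079 m and z of each of clip_a, clip_c in the frame of rack below 0.014 m and distance of each of clip_a, clip_c from where it was at the start of the episode below 0.015 m and x of card_c in the frame of clip_c above -0.079 m) or (x of clip_c in the frame of tray between -0.065 and 0.065 m and y of clip_c in the frame of tray between -0.055 and 0.055 m and z of clip_c in the frame of tray below 0.01 m and angle between clip_c's own z axis and vertical below 0.2 rad and linear speed of each of clip_c, card_c below 0.02 m/s and angle between card_c's own z axis and vertical below 0.25 rad and z of card_c in the frame of rack between 0.004 and 0.015 m and x of card_c in the frame of rack between -0.1 and 0.02 m and x of card_a in the frame of clip_a above -0.079 m and z of each of clip_a, clip_b in the frame of rack below 0.014 m and distance of each of clip_a, clip_b from where it was at the start of the episode below 0.015 m and x of card_b in the frame of clip_b above -0.079 m))); the robot touches nothing.
It fails at once if a clip was pulled or pressed against the rack with more than 16 N (a sound clip holds more than that, so only the weak one can be emptied within it) (contact force between any of clip_a, clip_b, clip_c and rack above 16 N).
It fails at once if a lens, the blower or the cup moved by more than 20 mm (distance of any of lens_long, lens_short, blower, cup from where it was at the start of the episode above 0.02 m).
It also fails if it takes over 72 s, if anything falls off the work surface, if the arm or the gripper's body presses on something with over 40 N, if the wrist force passes 120 N, or if a joint passes its speed limit or range.

## Working session

There is one attempt and no reset: what is moved stays moved. The work goes in short steps, Python scripts to look and compute and a shell command to move; the robot and the scene stay as the last step left them, time stands still between calls to the robot, and variables do not carry over. Pictures are saved under pics/ and viewed, about 8 in all and at most 12, crops included, and the job is handed in when it is done.

```bash
mkdir -p pics; cat > h.py <<'E'
import cv2,numpy as np
from rig import robot,camera,camera_info
def save(name,fn):
    im=camera(name); cv2.imwrite('pics/'+fn,im[:,:,::-1]); return im
def ray(ci,px):
    K=np.array(ci['camera_matrix']);R=cv2.Rodrigues(np.array(ci['rvec'],float))[0];t=np.array(ci['tvec'],float).ravel()
    d=R.T@np.linalg.inv(K)@np.array([px[0],px[1],1.]);return -R.T@t,d
def onz(ci,px,z):
    c,d=ray(ci,px);return c+d*(z-c[2])/d[2]
def proj(ci,P):
    return cv2.projectPoints(np.array(P,float).reshape(-1,3),np.array(ci['rvec'],float),np.array(ci['tvec'],float),np.array(ci['camera_matrix']),None)[0].reshape(-1,2)
E
python3 - <<'E'
from h import *
a=save('scene','s0.png');b=save('side','d0.png')
cv2.imwrite('pics/w0.png',camera('wrist')[:,:,::-1])
o=robot.get_obs();print(o)
for n in('scene','side','wrist'):print(n,camera_info(n))
E
```

```text
{'time': 0.15, 'q': array([-1.78521866e-01,  5.28249758e-01,  1.43361092e+00, -1.67812417e-05,
        1.18137109e+00, -1.78501536e-01]), 'joint_velocities': array([ 7.27810647e-05, -2.54962425e-03, -3.43517394e-03, -5.92566419e-04,
        5.85242724e-04, -4.81792639e-04]), 'joint_torque': array([ 9.14956272e-04, -4.40429199e+01, -1.76841742e+01,  6.33679633e-02,
        5.52540855e-02, -1.06930895e-04]), 'position': array([6.24462546e-01, 1.08131933e-04, 2.32797231e-01]), 'tool_rot': array([ 0.49966831,  0.50046925, -0.50033833,  0.49952345]), 'ft_force': array([-0.17119836, -0.74080442,  0.85603031]), 'moment': array([-0.01683761, -0.06224787, -0.01829335]), 'grip_width': 0.08691525458977269}
scene {'camera_matrix': array([[371.02850149,   0.        , 255.96057432],
       [  0.        , 371.02850149, 189.91165395],
       [  0.        ,   0.        ,   1.        ]]), 'rvec': array([ 2.06261309,  1.19668911, -0.5193661 ]), 'tvec': array([-0.31574815, -0.33614034,  1.37071205])}
side {'camera_matrix': array([[358.51426282,   0.        , 254.03121974],
       [  0.        , 358.51426282, 186.78787882],
       [  0.        ,   0.        ,   1.        ]]), 'rvec': array([ 0.06981695, -2.74110279,  1.45325125]), 'tvec': array([0.61616214, 0.07409827, 0.95740282])}
wrist {'camera_matrix': array([[318.18002986,   0.        , 255.9767102 ],
       [  0.        , 318.18002986, 190.41138747],
       [  0.        ,   0.        ,   1.        ]]), 'rvec': array([-2.87507915e+00, -1.39875961e-03,  3.70642531e-03]), 'tvec': array([-0.62355026, -0.03261215,  0.39135591])}
```

View pics/s0.png

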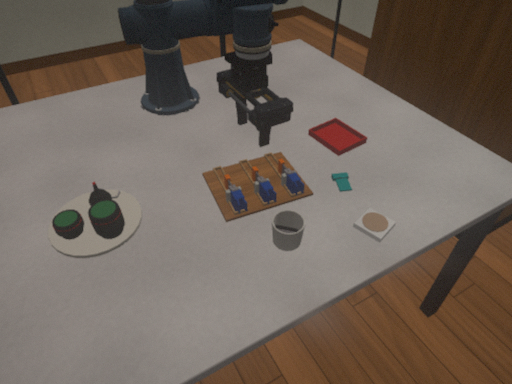

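View pics/w0.png

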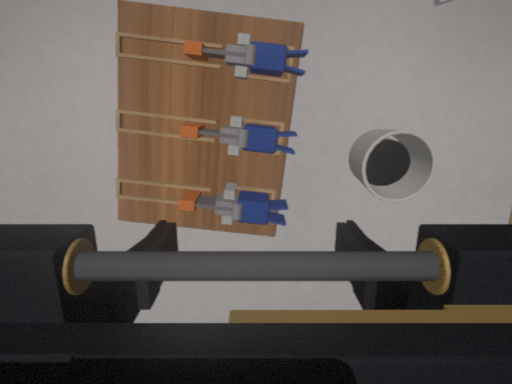

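```bash
cat > m.py <<'E'
from h import *
def rect(ci,im,x0,x1,y0,y1,z,s=0.0005):
    # top-down homography of plane z
    P=np.array([[x0,y0,z],[x1,y0,z],[x1,y1,z],[x0,y1,z]]);p=proj(ci,P).astype(np.float32)
    W=int((x1-x0)/s);H=int((y1-y0)/s)
    q=np.float32([[0,H],[W,H],[W,0],[0,0]])
    return cv2.warpPerspective(im,cv2.getPerspectiveTransform(p,q),(W,H))
def blobs(ci,im,lo,hi,z,amin=60):
    h=cv2.cvtColor(im,cv2.COLOR_RGB2HSV);m=cv2.inRange(h,lo,hi)
    out=[]
    for c in cv2.findContours(m,cv2.RETR_EXTERNAL,cv2.CHAIN_APPROX_NONE)[0]:
        if cv2.contourArea(c)<amin: continue
        pts=np.array([onz(ci,p[0],z)[:2] for p in c],np.float32)
        r=cv2.minAreaRect(pts*1000); out.append((cv2.boundingRect(c),cv2.contourArea(c),[np.round(v,1) for v in r]))
    return out
ORANGE=((4,150,90),(16,255,255));BLUE=((108,120,40),(125,255,255));RED=((170,140,60),(180,255,255))
E
python3 - <<'E'
from m import *
ci=camera_info('wrist');im=cv2.imread('pics/w0.png')[:,:,::-1].copy()
print(ray(ci,(256,190)))
h=cv2.cvtColor(im,cv2.COLOR_RGB2HSV)
for p in[(200,20),(150,100),(194,48),(190,131),(265,58),(120,45)]:print(p,h[p[1],p[0]])
for b in blobs(ci,im,*ORANGE,.053):print('o',b)
for b in blobs(ci,im,*BLUE,.054):print('b',b)
m=cv2.inRange(h,(5,60,40),(20,200,230));m[240:]=0;m=cv2.morphologyEx(m,cv2.MORPH_CLOSE,np.ones((9,9)))
c=max(cv2.findContours(m,cv2.RETR_EXTERNAL,cv2.CHAIN_APPROX_NONE)[0],key=cv2.contourArea)
print(cv2.approxPolyDP(c,6,True).reshape(-1,2).tolist())
for p in cv2.approxPolyDP(c,6,True).reshape(-1,2):print(p,onz(ci,p,.008))
sc=camera_info('scene');si=cv2.imread('pics/s0.png')[:,:,::-1].copy()
hs=cv2.cvtColor(si,cv2.COLOR_RGB2HSV);m=cv2.inRange(hs,(172,140,60),(180,255,255))|cv2.inRange(hs,(0,140,60),(3,255,255))
c=max(cv2.findContours(m,cv2.RETR_EXTERNAL,cv2.CHAIN_APPROX_NONE)[0],key=cv2.contourArea)
q=cv2.approxPolyDP(c,5,True).reshape(-1,2);print('tray',q.tolist(),[np.round(onz(sc,p,.02)[:2],3) for p in q])
E
```

```text
(array([0.62453126, 0.07199414, 0.38446779]), array([-0.00233314, -0.26212065, -0.96503316]))
(200, 20) [ 13 115 120]
(150, 100) [ 14 126 125]
(194, 48) [ 11 174 163]
(190, 131) [ 12 169 166]
(265, 58) [112 137 119]
(120, 45) [14 77 80]
o ((178, 190, 24, 22), 303.5, [array([550.2, -29.1]), array([28.5, 18.6]), np.float64(66.2)])
o ((180, 123, 25, 15), 224.0, [array([558. ,  45.7]), array([25. , 14.2]), np.float64(0.0)])
o ((183, 41, 23, 20), 277.0, [array([564.2, 121.2]), array([16.2, 21.6]), np.float64(83.4)])
b ((238, 192, 49, 33), 904.5, [array([630.1, -38.6]), array([34.1, 53.1]), np.float64(83.7)])
b ((245, 125, 51, 28), 664.0, [array([637.4,  36.6]), array([25.2, 52.1]), np.float64(84.3)])
b ((250, 42, 54, 31), 716.0, [array([644.9, 114.6]), array([23.4, 52. ]), np.float64(83.2)])
[[118, 0], [118, 218], [149, 222], [153, 238], [175, 238], [176, 226], [274, 235], [272, 223], [222, 224], [198, 198], [217, 196], [227, 182], [236, 183], [236, 194], [279, 198], [303, 24]]
[118   0] [0.47785169 0.17732287 0.008     ]
[118 218] [ 0.45007105 -0.06698743  0.008     ]
[149 222] [ 0.48862753 -0.07228491  0.008     ]
[153 238] [ 0.49183158 -0.09409889  0.008     ]
[175 238] [ 0.52001006 -0.09404849  0.008     ]
[176 226] [ 0.52236821 -0.07762547  0.008     ]
[274 235] [ 0.64661034 -0.08968802  0.008     ]
[272 223] [ 0.6438341  -0.07337542  0.008     ]
[222 224] [ 0.5806979  -0.07482639  0.008     ]
[198 198] [ 0.55198818 -0.0405966   0.008     ]
[217 196] [ 0.57554569 -0.03799072  0.008     ]
[227 182] [ 0.58829224 -0.02021158  0.008     ]
[236 183] [ 0.59923629 -0.02145221  0.008     ]
[236 194] [ 0.5990143  -0.03539467  0.008     ]
[279 198] [ 0.65201624 -0.04045542  0.008     ]
[303  24] [0.67392878 0.15435492 0.008     ]
tray [[310, 129], [338, 150], [365, 137], [336, 123]] [array([0.44 , 0.312]), array([0.572, 0.319]), array([0.561, 0.435]), array([0.454, 0.406])]
```

View pics/d0.png

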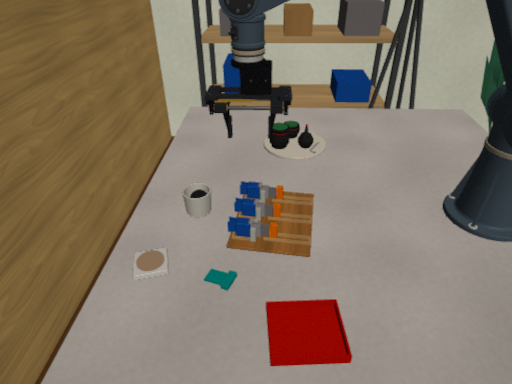

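The wrist view shows the three lanes clearly: tabs at (194,48), (190,131), (190,200), blue clips at x≈265. The side view shows the tray at (305,330) and the cup at (197,200). The rack is at about (0.562, 0.044) with yaw ≈ -0.114. Next I turn the jaws across the lanes.

```bash
python3 -m inch '[[[0,0,0,-0.12,0.5],[0,0,0,-0.12,0.5],[0,0,0,-0.12,0.5],[0,0,0,-0.12,0.5],[0,0,0,-0.12,0.5],[0,0,0,-0.12,0.5],[0,0,0,-0.12,0.5],[0,0,0,-0.12,0.5]]]' 10; python3 -m inch '[[[0,0,0,-0.12,0.5],[0,0,0,-0.12,0.5],[0,0,0,-0.12,0.5],[0,0,0,-0.12,0.5],[0,0,0,-0.1,0.5],[0,2,-1.5,0,0.5],[0,2,-1.5,0,0.5],[0,0,0,0,0.5]]]'
cat > st.py <<'E'
from m import *
from scipy.spatial.transform import Rotation as Ro
def st():
    o=robot.get_obs();M=Ro.from_quat(o['tool_rot']).as_matrix()
    print('t',round(o['time'],2),'p',np.round(o['position'],4),'yaw',round(float(np.arctan2(-M[0,1],M[1,1])),4),'tilt',np.round(M[:,0],3),'w',round(o['grip_width'],4),'F',np.round(M.T@o['ft_force'],2));return o['position'],M
E
python3 - <<'E'
from st import *
st();ci=camera_info('wrist');im=save('wrist','w1.png')
for b in blobs(ci,im,*ORANGE,.053):print('o',b)
for b in blobs(ci,im,*BLUE,.054):print('b',b)
cv2.imwrite('pics/w1r.png',rect(ci,im,.44,.74,-.1,.2,.053)[:,:,::-1])
E
```

```text
time: 0.82
position: [0.622, 0.0006, 0.2292]
tool_rot: [0.199, 0.682, -0.2, 0.675]
ft_force: [0.1, 0.8, 0.6]
grip_width: 0.0459
time: 1.48
position: [0.5882, 0.0396, 0.2258]
tool_rot: [-0.011, 0.713, 0.013, 0.701]
ft_force: [-0.5, 0.0, -0.3]
grip_width: 0.0435
t 1.48 p [0.5882 0.0396 0.2258] yaw 0.0342 tilt [-0.016  0.003 -1.   ] w 0.0435 F [ 0.29  0.03 -0.46]
o ((324, 143, 22, 23), 314.0, [array([560.1, 119.3]), array([21.3, 19.4]), np.float64(80.8)])
o ((255, 134, 13, 22), 200.5, [array([553.,  44.]), array([11.8, 20.6]), np.float64(84.3)])
o ((177, 125, 20, 20), 295.0, [array([545.6, -31.7]), array([18.4, 19.9]), np.float64(82.6)])
b ((314, 206, 24, 36), 434.0, [array([636.1, 115. ]), array([23.7, 38.2]), np.float64(83.9)])
b ((238, 199, 26, 45), 477.0, [array([636.4,  35.5]), array([22.9, 52.2]), np.float64(84.5)])
b ((166, 190, 29, 48), 693.5, [array([628.7, -41. ]), array([28.6, 54.3]), np.float64(83.9)])
```

View pics/w1r.png

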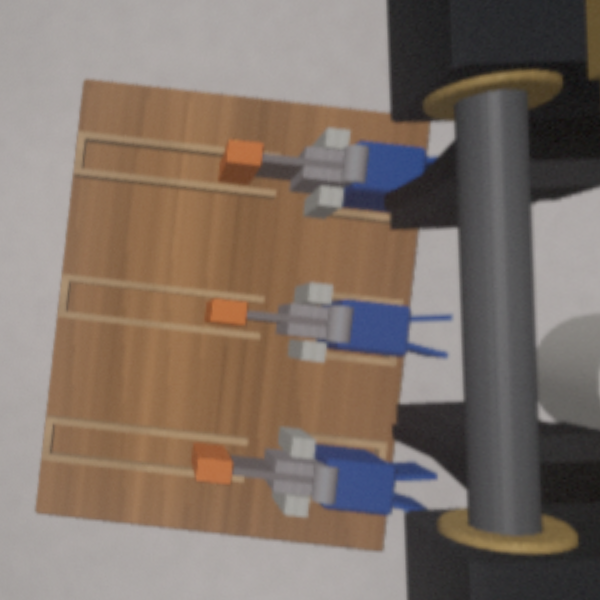

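```bash
python3 -m inch '[[[0,0,-1.6,0.1,0.5],[0,0,-1.6,0.05,0.5],[0,0,0,0,0.5],[4,0,0,0,0.5],[4,0,0,0,0.5],[3,0,0,0,0.5],[0,0,0,0,0.5]]]'; cat > go.py <<'E'
import sys
from st import *
C=np.array([.562,.044]);YAW=-.114
u=np.array([np.cos(YAW),np.sin(YAW)]);v=np.array([-u[1],u[0]])
def to(xr,yr,z):
    p,M=st();g=np.r_[C+xr*u+yr*v,z];print('goal',np.round(g,4),'tool cm',np.round(100*M.T@(g-p),2),'rack now',np.round([(p[:2]-C)@u,(p[:2]-C)@v],4))
if __name__=='__main__':to(*map(float,sys.argv[1:4]))
E
python3 go.py -.008 0 .034
```

```text
time: 2.12
position: [0.5679, 0.0344, 0.1169]
tool_rot: [0.04, 0.703, -0.043, 0.709]
ft_force: [-0.9, -0.1, -0.4]
grip_width: 0.0434
t 2.12 p [0.5679 0.0344 0.1169] yaw -0.1173 tilt [ 0.008 -0.004 -1.   ] w 0.0434 F [ 0.42 -0.18 -0.93]
goal [0.5541 0.0449 0.034 ] tool cm [ 8.28  0.91 -1.56] rack now [ 0.0069 -0.0089]
```

```bash
python3 -m inch '[[[0,0.9,-1.5,0,0.5],[0,0,0,0,0.5],[3,0,0,0,0.5],[0,0,0,0,0.5]]]'; python3 go.py -.008 0 .034; python3 - <<'E'
from st import *
ci=camera_info('wrist');im=save('wrist','w2.png')
for b in blobs(ci,im,*ORANGE,.053):print('o',b)
E
```

```text
time: 2.45
position: [0.5608, 0.0425, 0.0876]
tool_rot: [0.039, 0.701, -0.042, 0.711]
ft_force: [-0.7, 0.2, -0.2]
grip_width: 0.0434
t 2.45 p [0.5608 0.0425 0.0876] yaw -0.115 tilt [ 0.014 -0.005 -1.   ] w 0.0434 F [ 0.2   0.13 -0.75]
goal [0.5541 0.0449 0.034 ] tool cm [ 5.35  0.18 -0.78] rack now [-0.001  -0.0016]
o ((119, 184, 41, 40), 1154.0, [array([540.5, -27.4]), array([25.4, 25.2]), np.float64(83.6)])
o ((249, 182, 19, 45), 746.5, [array([549.1,  45. ]), array([11.2, 28.4]), np.float64(83.6)])
o ((357, 180, 42, 45), 1279.0, [array([556. , 117.8]), array([25.6, 28.3]), np.float64(83.6)])
```

View pics/w2.png

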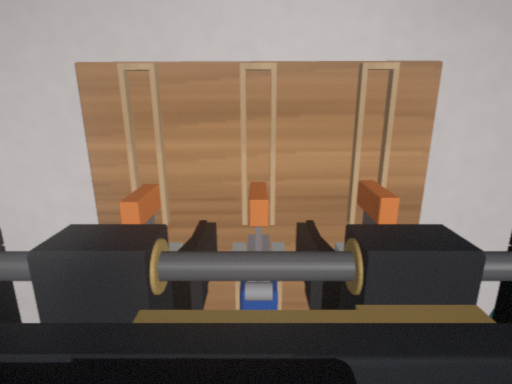

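The tab of the middle lane (259,203) is centred between the fingers and the jaws are square to the lanes.

```bash
python3 -m inch '[[[0,0.2,-0.8,0,0.5],[2.5,0,0,0,0.5],[2.2,0,0,0,0.5],[0.6,0,0,0,0.5],[0,0,0,0,0.5]]]'; python3 go.py -.008 0 .034
```

```text
time: 2.92
position: [0.5675, 0.0429, 0.0476]
tool_rot: [0.038, 0.69, -0.043, 0.722]
ft_force: [0.4, 0.2, 0.7]
grip_width: 0.0435
t 2.92 p [0.5675 0.0429 0.0476] yaw -0.1141 tilt [ 0.045 -0.009 -0.999] w 0.0435 F [-0.64  0.23  0.44]
goal [0.5541 0.0449 0.034 ] tool cm [ 1.3   0.05 -1.42] rack now [ 0.0056 -0.0004]
```

```bash
python3 -m inch '[[[0,0,-0.7,0,0.5],[0,0,-0.7,0,0.5],[0.4,0,0,0,0.5],[0.4,0,0,0,0.5],[0.4,0,-0.1,0,0.5],[0,0,0,0,0.5]]]'; python3 go.py -.008 0 .034
```

```text
time: 3.42
position: [0.5547, 0.0445, 0.0408]
tool_rot: [0.037, 0.686, -0.043, 0.725]
ft_force: [-0.6, -0.2, -0.5]
grip_width: 0.0435
t 3.42 p [0.5547 0.0445 0.0408] yaw -0.1135 tilt [ 0.055 -0.011 -0.998] w 0.0435 F [ 0.45 -0.28 -0.55]
goal [0.5541 0.0449 0.034 ] tool cm [ 0.68  0.04 -0.11] rack now [-0.0073 -0.0004]
```

```bash
python3 -m inch '[[[0.4,0,0,0,0.5],[0.4,0.04,0,0,0.5],[0.2,0,0,0,0.5],[0,0,0,0,0.3],[0,0,0,0,0.2]]]' 10;python3 go.py -.008 0 .034;  python3 -m inch '[[[0,0,0,0,0],[0,0,0,0,0],[0,0,0,0,0],[0,0,0,0,0]]]' 25; python3 go.py -.008 0 .034
```

```text
time: 3.83
position: [0.5558, 0.0447, 0.0292]
tool_rot: [0.037, 0.686, -0.043, 0.725]
ft_force: [0.9, 0.6, -0.2]
grip_width: 0.0368
t 3.83 p [0.5558 0.0447 0.0292] yaw -0.1135 tilt [ 0.055 -0.011 -0.998] w 0.0368 F [0.23 0.68 0.85]
goal [0.5541 0.0449 0.034 ] tool cm [-0.49 -0.   -0.15] rack now [-0.0062 -0.    ]
time: 4.17
position: [0.556, 0.0447, 0.029]
tool_rot: [0.037, 0.686, -0.043, 0.725]
ft_force: [-0.2, -0.2, -0.1]
grip_width: 0.0118
t 4.17 p [0.556  0.0447 0.029 ] yaw -0.1134 tilt [ 0.055 -0.011 -0.998] w 0.0118 F [ 0.12 -0.25 -0.17]
goal [0.5541 0.0449 0.034 ] tool cm [-0.51 -0.   -0.17] rack now [-0.0061 -0.    ]
```

```bash
for i in 1 2; do python3 -m inch '[[[-0.005,0,-0.08,0,0]]]' | grep -E 'posi|force'; done; python3 go.py -.008 0 .034
```

```text
position: [0.5553, 0.0447, 0.0291]
ft_force: [0.5, -0.6, -0.6]
position: [0.5545, 0.0448, 0.0291]
ft_force: [-0.1, 1.2, -0.4]
t 4.33 p [0.5545 0.0448 0.0291] yaw -0.1135 tilt [ 0.055 -0.011 -0.998] w 0.0118 F [ 0.42  1.23 -0.22]
goal [0.5541 0.0449 0.034 ] tool cm [-0.49  0.   -0.01] rack now [-0.0076 -0.    ]
```

```bash
python3 -m inch '[[[-0.005,0,-0.08,0,0]]]' | grep -E 'posi|force'; python3 -m inch '[[[-0.005,0,-0.08,0,0]]]' | grep -E 'posi|force';python3 -m inch '[[[-0.005,0,-0.08,0,0]]]' | grep -E 'posi|force'; python3 go.py -.008 0 .034
```

```text
position: [0.5534, 0.0449, 0.0291]
ft_force: [0.3, 0.2, -0.4]
position: [0.5532, 0.0449, 0.0292]
ft_force: [2.1, -0.4, -1.1]
position: [0.553, 0.045, 0.0293]
ft_force: [1.4, -0.3, -1.0]
t 4.58 p [0.553  0.045  0.0293] yaw -0.1134 tilt [ 0.058 -0.011 -0.998] w 0.0118 F [ 1.11 -0.1   1.35]
goal [0.5541 0.0449 0.034 ] tool cm [-0.46  0.01  0.13] rack now [-0.009  -0.0001]
```

```bash
python3 -m inch '[[[-0.005,0,-0.15,0,0]]]' | grep -E 'posi|force'; python3 -m inch '[[[-0.005,0,-0.15,0,0]]]' | grep -E 'posi|force';python3 -m inch '[[[-0.005,0,-0.2,0,0]]]' | grep -E 'posi|force'; python3 go.py -.008 0 .034
```

```text
position: [0.5525, 0.045, 0.0295]
ft_force: [0.9, 0.8, -0.0]
position: [0.5517, 0.0451, 0.0296]
ft_force: [1.0, 0.2, 0.0]
position: [0.5504, 0.0452, 0.0298]
ft_force: [1.6, 0.7, -0.1]
t 4.83 p [0.5504 0.0452 0.0298] yaw -0.1134 tilt [ 0.063 -0.012 -0.998] w 0.0119 F [0.2  0.84 1.53]
goal [0.5541 0.0449 0.034 ] tool cm [-0.4   0.01  0.39] rack now [-0.0117 -0.0001]
```

```bash
python3 -m inch '[[[0,0,-0.2,0,0]]]' | grep -E 'posi|force'; python3 -m inch '[[[0.01,0,-0.2,0,0]]]' | grep -E 'posi|force';python3 -m inch '[[[0.01,0,-0.2,0,0]]]' | grep -E 'posi|force'; python3 go.py -.008 0 .034; python3 - <<'E'
from st import *
im=save('side','d1.png')
a=cv2.imread('pics/d0.png')[150:260,190:340];b=cv2.cvtColor(im,cv2.COLOR_RGB2BGR)[150:260,190:340]
cv2.imwrite('pics/d1c.png',cv2.resize(np.vstack([a,b]),None,fx=2.7,fy=2.7,interpolation=cv2.INTER_CUBIC))
E
```

```text
position: [0.5487, 0.0454, 0.0299]
ft_force: [2.0, 0.4, -0.4]
position: [0.547, 0.0456, 0.0298]
ft_force: [1.8, 0.2, 0.2]
position: [0.5451, 0.0459, 0.0297]
ft_force: [2.2, -0.2, -0.7]
t 5.08 p [0.5451 0.0459 0.0297] yaw -0.1133 tilt [ 0.066 -0.012 -0.998] w 0.012 F [0.83 0.02 2.14]
goal [0.5541 0.0449 0.034 ] tool cm [-0.37  0.01  0.93] rack now [-0.017  -0.0001]
```

View pics/d1c.png

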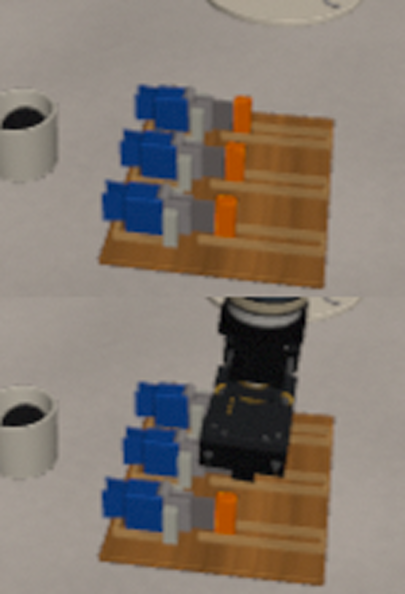

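A steady pull of about 2 N slides the middle card: the tool has gone 11 mm, while the clip moved only about 2.5 mm (its play). The middle clip is the weak one. I'll continue drawing its card out.

```bash
python3 -m inch '[[[0,0,-0.25,0,0],[0,0,-0.25,0,0],[0,0,-0.25,0,0],[0,0,-0.25,0,0]]]' | grep -E 'posi|force'; python3 -m inch '[[[0,0,-0.25,0,0],[0,0,-0.25,0,0],[0,0,-0.25,0,0],[0,0,-0.25,0,0]]]' | grep -E 'posi|force';python3 -m inch '[[[0,0,-0.3,0,0],[0,0,-0.3,0,0],[0,0,-0.3,0,0],[0,0,-0.3,0,0]]]' | grep -E 'posi|force'; python3 go.py -.045 0 .029
```

```text
position: [0.5341, 0.0471, 0.0291]
ft_force: [1.3, 0.2, -0.2]
position: [0.5237, 0.0483, 0.0291]
ft_force: [1.5, -0.0, 2.1]
position: [0.5122, 0.0495, 0.029]
ft_force: [2.7, -1.4, 3.3]
t 6.13 p [0.5122 0.0495 0.029 ] yaw -0.1138 tilt [ 0.072 -0.013 -0.997] w 0.0119 F [-3.13 -1.08  3.04]
goal [0.5173 0.0491 0.029 ] tool cm [0.04 0.02 0.51] rack now [-0.0501 -0.0002]
```

```bash
python3 -m inch '[[[-0.05,0,0,0,0],[0,0,0,0,0.3],[0,0,0,0,0.4],[0,0,0,0,0.45],[0,0,0,0,0.45]]]' 10; python3 go.py -.045 0 .029; python3 -m inch '[[[-1,0,0,0,0.5],[-2,0,0,0,0.5],[-3,0,0,0,0.5],[-3,0,0,0,0.5],[-3,0,0,0,0.5],[0,0,0,0,0.5]]]'; python3 go.py .066 0 .16
python3 - <<'E'
from st import *
ci=camera_info('wrist');im=save('wrist','w3.png')
for b in blobs(ci,im,*ORANGE,.053):print('o',b)
for b in blobs(ci,im,*BLUE,.054):print('b',b)
E
```

```text
time: 6.55
position: [0.5051, 0.0505, 0.0276]
tool_rot: [0.037, 0.685, -0.043, 0.726]
ft_force: [-0.9, -0.5, -0.1]
grip_width: 0.0311
t 6.55 p [0.5051 0.0505 0.0276] yaw -0.1134 tilt [ 0.057 -0.011 -0.998] w 0.0311 F [ 0.02 -0.58 -0.89]
goal [0.5173 0.0491 0.029 ] tool cm [-0.06  0.    1.24] rack now [-0.0573 -0.    ]
time: 7.05
position: [0.4951, 0.0521, 0.1517]
tool_rot: [0.038, 0.689, -0.043, 0.722]
ft_force: [0.4, -0.5, -0.1]
grip_width: 0.043
t 7.05 p [0.4951 0.0521 0.1517] yaw -0.1136 tilt [ 0.047 -0.01  -0.999] w 0.043 F [ 0.12 -0.49  0.48]
goal [0.6276 0.0365 0.16  ] tool cm [-0.2  -0.05 13.37] rack now [-0.0674  0.0004]
o ((168, 227, 15, 24), 285.5, [array([531.2, -22.4]), array([12.3, 21.8]), np.float64(83.7)])
o ((330, 225, 15, 26), 300.5, [array([545.5, 115.6]), array([11.9, 24.5]), np.float64(88.4)])
o ((249, 183, 14, 40), 492.0, [array([506.4,  49.9]), array([10.9, 34.2]), np.float64(83.7)])
```

View pics/w3.png

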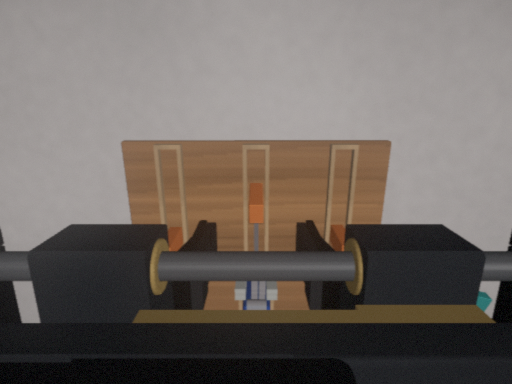

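The card stands alone at about (258,200), in its lane at rack x ≈ -48 mm, with its blade clear of the jaws. Next is the clip.

```bash
python3 -m inch '[[[0,0,3.5,0,0.6],[0,0,3.5,0,0.6],[0,0,3.5,0,0.6],[0,0,2.5,0,0.6],[0,0,0,0,0.6]]]'; python3 go.py .064 0 .10;python3 -m inch '[[[1,0,0,0,0.6],[1.5,0,0,0,0.6],[1.5,0,0,0,0.6],[1,0,0,0,0.6],[0,0,0,0,0.6]]]'; python3 go.py .064 0 .036
```

```text
time: 7.52
position: [0.6184, 0.0385, 0.1523]
tool_rot: [0.038, 0.695, -0.042, 0.717]
ft_force: [0.5, -1.1, 0.1]
grip_width: 0.0518
t 7.52 p [0.6184 0.0385 0.1523] yaw -0.1129 tilt [ 0.03  -0.008 -1.   ] w 0.0518 F [-0.03 -1.08  0.6 ]
goal [0.6256 0.0367 0.1   ] tool cm [ 5.25 -0.07  0.57] rack now [0.0567 0.0009]
time: 7.93
position: [0.6134, 0.0387, 0.0942]
tool_rot: [0.038, 0.7, -0.042, 0.712]
ft_force: [-0.2, 0.2, -0.5]
grip_width: 0.0522
t 7.93 p [0.6134 0.0387 0.0942] yaw -0.1131 tilt [ 0.018 -0.006 -1.   ] w 0.0522 F [ 0.48  0.16 -0.21]
goal [0.6256 0.0367 0.036 ] tool cm [ 5.84 -0.04  1.13] rack now [0.0517 0.0006]
```

```bash
python3 -m inch '[[[0,0,0.6,0,0.6],[0,0,0.6,0,0.6],[0.8,0,0,0,0.6],[0.8,0,0,0,0.6],[0.8,0,0,0,0.6],[0,0,0,0,0.6]]]'; python3 go.py .064 0 .036
python3 - <<'E'
from st import *
im=save('side','d2.png')
cv2.imwrite('pics/d2c.png',cv2.resize(cv2.cvtColor(im,cv2.COLOR_RGB2BGR)[120:270,190:350],None,fx=3.7,fy=3.7,interpolation=cv2.INTER_CUBIC))
E
```

```text
time: 8.43
position: [0.6249, 0.0375, 0.0684]
tool_rot: [0.038, 0.7, -0.042, 0.712]
ft_force: [0.2, 0.5, 0.2]
grip_width: 0.0522
t 8.43 p [0.6249 0.0375 0.0684] yaw -0.1128 tilt [ 0.016 -0.006 -1.   ] w 0.0522 F [-0.16  0.55  0.18]
goal [0.6256 0.0367 0.036 ] tool cm [ 3.24 -0.06  0.02] rack now [0.0633 0.0007]
```

View pics/d2c.png

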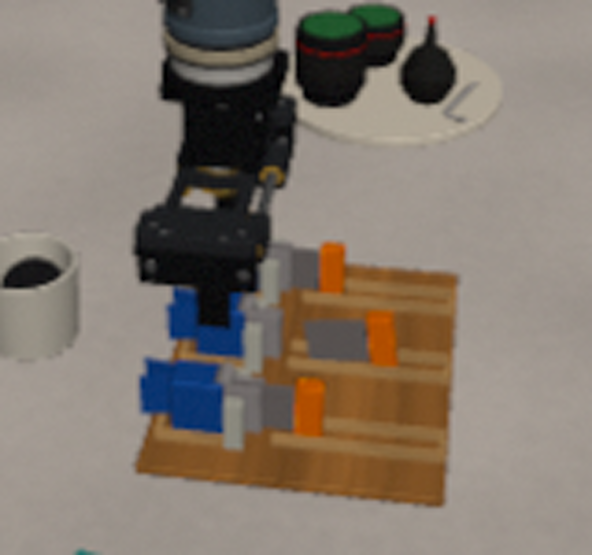

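The card stands free of the middle clip (340,340), and the finger sits beside the middle block at (215,310). Descending.

```bash
python3 -m inch '[[[0.8,-0.06,0,0,0.6],[0.8,0,0,0,0.6],[0.8,0,0,0,0.6],[0.6,0,0,0,0.6],[0,0,0,0,0.6]]]'; python3 go.py .064 0 .036
```

```text
time: 8.9
position: [0.6261, 0.0366, 0.0365]
tool_rot: [0.038, 0.699, -0.042, 0.712]
ft_force: [0.0, 0.7, -0.4]
grip_width: 0.0525
t 8.9 p [0.6261 0.0366 0.0365] yaw -0.1127 tilt [ 0.018 -0.006 -1.   ] w 0.0525 F [ 0.39  0.68 -0.03]
goal [0.6256 0.0367 0.036 ] tool cm [ 0.05  0.   -0.06] rack now [ 0.0646 -0.    ]
```

```bash
python3 -m inch '[[[0,0,0,0,0.25],[0,0,0,0,0.2],[0,0,0,0,0.2],[0,0,0,0,0.2],[0,0,0.1,0,0.2],[-0.3,0,0.02,0,0.2]]]' 15; python3 go.py .064 0 .10;python3 -m inch '[[[-0.5,0,0.02,0,0.2],[-0.5,0,0.02,0,0.2],[-0.5,0,0.02,0,0.2]]]';python3 go.py .064 0 .10
```

```text
time: 9.4
position: [0.6269, 0.0366, 0.0389]
tool_rot: [0.038, 0.7, -0.042, 0.712]
ft_force: [-0.5, -0.5, 0.0]
grip_width: 0.0262
t 9.4 p [0.6269 0.0366 0.0389] yaw -0.1126 tilt [ 0.017 -0.006 -1.   ] w 0.0262 F [-0.02 -0.53 -0.48]
goal [0.6256 0.0367 0.1   ] tool cm [-6.11 -0.03 -0.03] rack now [0.0653 0.    ]
time: 9.65
position: [0.6271, 0.0366, 0.0551]
tool_rot: [0.038, 0.7, -0.042, 0.712]
ft_force: [-1.1, -0.5, -0.4]
grip_width: 0.0258
t 9.65 p [0.6271 0.0366 0.0551] yaw -0.1126 tilt [ 0.016 -0.006 -1.   ] w 0.0258 F [ 0.42 -0.61 -1.  ]
goal [0.6256 0.0367 0.1   ] tool cm [-4.49 -0.03 -0.08] rack now [0.0655 0.0001]
```

```bash
python3 -m inch '[[[-0.8,0,0.02,0,0.2],[-1.5,0,0.05,0,0.2],[-2,0,0.1,0,0.2],[-2.5,0,0.1,0,0.2],[-2.5,0,0.1,0,0.2],[-2,0,0.1,0,0.2],[0,0,0,0,0.2]]]'; python3 - <<'E'
from st import *
p,M=st()
for n,f in(('side','d2'),('scene','s0')):
    ci=camera_info(n);im=cv2.imread(f'pics/{f}.png');hs=cv2.cvtColor(im,cv2.COLOR_BGR2HSV)
    m=cv2.inRange(hs,(172,140,60),(180,255,255))|cv2.inRange(hs,(0,140,60),(3,255,255))
    m=cv2.morphologyEx(m,cv2.MORPH_CLOSE,np.ones((5,5)))
    c=max(cv2.findContours(m,cv2.RETR_EXTERNAL,cv2.CHAIN_APPROX_NONE)[0],key=cv2.contourArea)
    for z in(0,.02):
        P=np.array([onz(ci,q[0],z)[:2]*1000 for q in c],np.float32);print(n,z,cv2.boundingRect(c),cv2.minAreaRect(P))
g=.5*(0)
E
```

```text
time: 10.23
position: [0.6304, 0.0368, 0.178]
tool_rot: [0.038, 0.699, -0.042, 0.713]
ft_force: [0.6, 0.1, 0.3]
grip_width: 0.0257
t 10.23 p [0.6304 0.0368 0.178 ] yaw -0.1126 tilt [ 0.019 -0.006 -1.   ] w 0.0257 F [-0.3   0.16  0.58]
side 0 (266, 300, 86, 66) ((497.54522705078125, 369.60699462890625), (144.8633575439453, 134.6287078857422), 5.3392438888549805)
side 0.02 (266, 300, 86, 66) ((499.7432556152344, 383.3100891113281), (140.08355712890625, 130.18655395507812), 5.33930778503418)
scene 0 (310, 119, 56, 32) ((483.255126953125, 386.08966064453125), (143.99407958984375, 132.84434509277344), 5.377033233642578)
scene 0.02 (310, 119, 56, 32) ((504.66790771484375, 365.2629699707031), (139.83523559570312, 129.00758361816406), 5.377034664154053)
```

```bash
cat > gw.py <<'E'
import sys
from st import *
p,M=st();print('tool cm',np.round(100*M.T@(np.array(list(map(float,sys.argv[1:4])))-p),2))
E
python3 gw.py .5 .375 .12; python3 -m inch '[[[0,3.5,-1.8,0,0.2],[0,3.5,-1.8,0,0.2],[0,3.5,-1.8,0,0.2],[0,3.5,-1.8,0,0.2],[0,3.5,-1.8,0,0.2],[0,3.5,-1.8,0,0.2],[0,3.5,-1.8,0,0.2],[0,0,0,0,0.2]]]'; python3 gw.py .5 .375 .10
```

```text
t 10.23 p [0.6304 0.0368 0.178 ] yaw -0.1126 tilt [ 0.019 -0.006 -1.   ] w 0.0257 F [-0.3   0.16  0.58]
tool cm [  5.33  32.17 -16.87]
time: 10.9
position: [0.5318, 0.3, 0.1739]
tool_rot: [0.041, 0.696, -0.046, 0.715]
ft_force: [1.4, -1.1, -0.7]
grip_width: 0.0259
t 10.9 p [0.5318 0.3    0.1739] yaw -0.1236 tilt [ 0.027 -0.008 -1.   ] w 0.0259 F [ 0.7  -0.92  1.48]
tool cm [ 7.24  7.09 -4.28]
```

```bash
python3 -m inch '[[[0,3.5,-2,0,0.2],[0,3.5,-2,0,0.2],[0,0,0,0,0.2],[1.5,0,-0.1,0,0.2],[2,0,-0.2,0,0.2],[2,0,-0.2,0,0.2],[1,0,0,0,0.2],[0,0,0,0,0.2]]]'; python3 gw.py .5 .375 .0325
python3 - <<'E'
from st import *
im=save('side','d3.png')
cv2.imwrite('pics/d3c.png',cv2.resize(cv2.cvtColor(im,cv2.COLOR_RGB2BGR)[200:384,190:420],None,fx=2.6,fy=2.6,interpolation=cv2.INTER_CUBIC))
E
```

```text
time: 11.57
position: [0.4958, 0.3729, 0.103]
tool_rot: [0.037, 0.696, -0.043, 0.716]
ft_force: [-0.8, -0.1, -1.2]
grip_width: 0.0257
t 11.57 p [0.4958 0.3729 0.103 ] yaw -0.1143 tilt [ 0.027 -0.01  -1.   ] w 0.0257 F [ 1.14 -0.18 -0.8 ]
tool cm [7.06 0.31 0.2 ]
```

View pics/d3c.png

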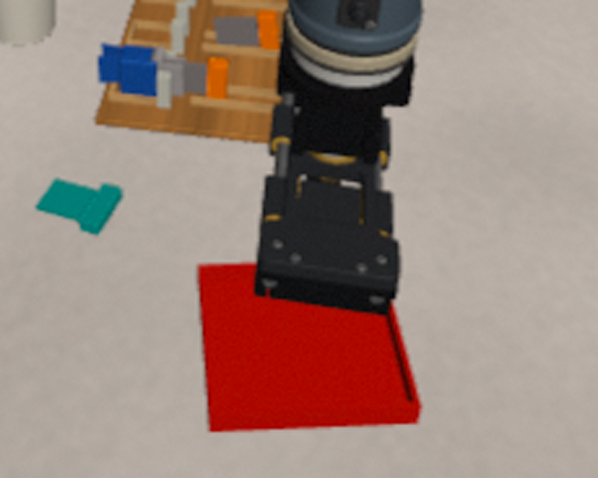

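The gripper hangs over the tray (image about 300,340 in the crop). Lowering slowly.

```bash
python3 -m inch '[[[1,0.15,0.2,0,0.2],[1,0.15,0,0,0.2],[1,0,0,0,0.2],[1,0,0,0,0.2],[1,0,0,0,0.2],[0.6,0,0,0,0.2],[0,0,0,0,0.2]]]'; python3 gw.py .5 .375 .0325
```

```text
time: 12.2
position: [0.5042, 0.3751, 0.0451]
tool_rot: [0.04, 0.694, -0.043, 0.718]
ft_force: [-0.7, 1.0, -1.3]
grip_width: 0.0252
t 12.2 p [0.5042 0.3751 0.0451] yaw -0.1167 tilt [ 0.033 -0.007 -0.999] w 0.0252 F [ 1.26  0.94 -0.82]
tool cm [ 1.25 -0.05 -0.46]
```

```bash
python3 -m inch '[[[0.5,0,-0.2,0,0.2],[0.4,0,-0.1,0,0.2],[0,0,0,0,0.2]]]'; python3 gw.py .5 .375 .0325;python3 -m inch '[[[0.25,0,0,0,0.2],[0.2,0,0,0,0.2]]]'; python3 gw.py .5 .375 .0325
python3 - <<'E'
from st import *
im=save('side','d4.png')
cv2.imwrite('pics/d4c.png',cv2.resize(cv2.cvtColor(im,cv2.COLOR_RGB2BGR)[250:384,230:390],None,fx=3.7,fy=3.7,interpolation=cv2.INTER_CUBIC))
E
```

```text
time: 12.45
position: [0.5012, 0.3753, 0.0347]
tool_rot: [0.039, 0.694, -0.043, 0.718]
ft_force: [0.1, -0.4, -0.7]
grip_width: 0.0259
t 12.45 p [0.5012 0.3753 0.0347] yaw -0.1168 tilt [ 0.033 -0.007 -0.999] w 0.0259 F [ 0.68 -0.42  0.15]
tool cm [ 0.22 -0.05 -0.13]
time: 12.62
position: [0.502, 0.3757, 0.0318]
tool_rot: [0.039, 0.693, -0.043, 0.718]
ft_force: [-2.7, -4.8, 18.4]
grip_width: 0.0255
t 12.62 p [0.502  0.3757 0.0318] yaw -0.1162 tilt [ 0.035 -0.007 -0.999] w 0.0255 F [-18.43  -5.12  -1.47]
tool cm [-0.08 -0.09 -0.19]
```

View pics/d4c.png

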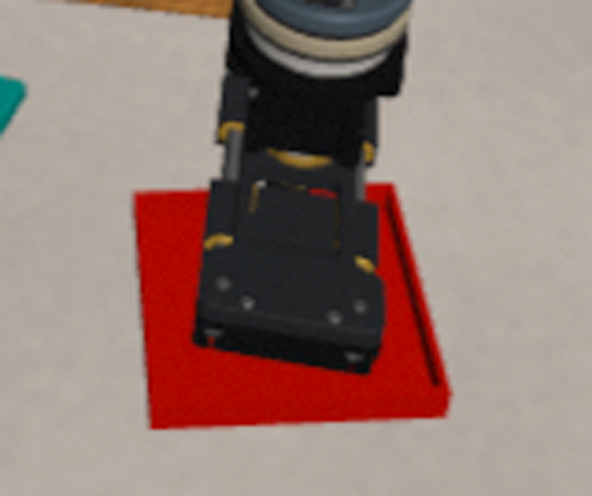

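Floor contact at the expected height. Ease off, release and rise.

```bash
python3 -m inch '[[[-0.05,0,0,0,0.2],[0,0,0,0,0.35],[0,0,0,0,0.5],[0,0,0,0,0.55],[0,0,0,0,0.6]]]' 5; python3 -m inch '[[[-0.8,0,0,0,0.6],[-1,0,0,0,0.6],[-1.5,0,0,0,0.6],[-2,0,0,0,0.6],[-3,0,0,0,0.6],[-3,0,0,0,0.6],[-3,0,0,0,0.6]]]'; python3 -m inch '[[[-2,0,-3,0,0.6],[-2,0,-3,0,0.6],[0,-3.5,-2,0,0.6],[0,-3.5,-2,0,0.6],[0,-3.5,0,0,0.6],[0,-3.5,0,0,0.6],[0,0,0,0,0.6]]]'
python3 - <<'E'
from st import *
st()
im=save('side','d5.png');s=save('scene','s5.png')
a=cv2.cvtColor(im,cv2.COLOR_RGB2BGR)[140:384,180:390];b=cv2.cvtColor(s,cv2.COLOR_RGB2BGR)[100:280,190:390]
cv2.imwrite('pics/f.png',np.hstack([cv2.resize(a,(420,488)),cv2.resize(b,(380,342)).copy() if 0 else cv2.copyMakeBorder(cv2.resize(b,(380,342)),0,146,0,0,0)]))
E
```

```text
time: 13.08
position: [0.5032, 0.3764, 0.0342]
tool_rot: [0.04, 0.692, -0.042, 0.719]
ft_force: [0.2, 0.8, 0.1]
grip_width: 0.0429
time: 13.67
position: [0.4932, 0.3747, 0.1784]
tool_rot: [0.037, 0.697, -0.045, 0.714]
ft_force: [0.6, -0.1, -0.3]
grip_width: 0.0521
time: 14.25
position: [0.3758, 0.2494, 0.2319]
tool_rot: [0.042, 0.688, -0.036, 0.724]
ft_force: [-0.3, -0.4, 0.8]
grip_width: 0.052
t 14.25 p [0.3758 0.2494 0.2319] yaw -0.1101 tilt [ 0.052  0.004 -0.999] w 0.052 F [-0.84 -0.37 -0.24]
```

View pics/f.png

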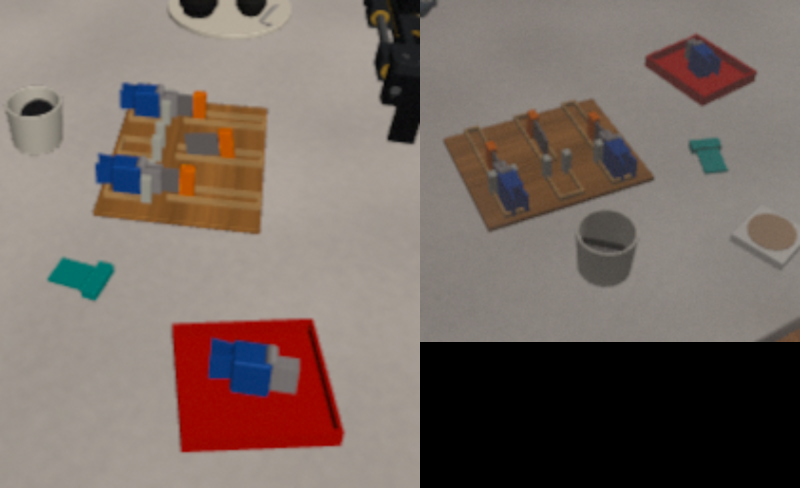

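The clip stands upright in the tray at about (250,367). Its card stands free in the middle lane at about (215,143), and both outer clips are seated with their cards. Handing in.

```bash
python3 -c "
from rig import robot
print(robot.hand_in())"
```

```text
the job is handed in; nothing more can be done
None
```

I found the weak clip in the middle lane, drew its card out and set the clip upright in the red tray. I handed the job in at about 14.3 s of the 72 s allowed.

- **Finding it:** I tugged the middle tab first. After the clip's play, its card slid at a steady pull of about 2 N, with no reading above about 4 N. I did not tug the other two cards, since exactly one clip is weak and a sound one would have held.
- **Drawing the card:** it came out about 40 mm and stands in its lane at roughly x = -48 mm on the rack, with the blade clear of the jaws.
- **Placing the clip:** it touched the tray floor at the expected height. I pressed slightly too far there, about 18 N between clip and tray for one reading. The 16 N limit covers only clip against rack, so this should not count. I eased off and released.
- **Last checks:** the final side and scene pictures show the clip upright in the tray and its card upright and free. They also show the two outer clips still seated with their cards and the cup in place. In the crop I viewed, the turntable is only partly visible; I never moved near it. The arm is clear of everything.
- **Disagreements:** the tool drifted by up to about 14 mm on faster moves and tilted by up to 0.07 rad. I corrected the drift before each grasp and no check failed.

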